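Slide the mosaic tray onto the tagged rails of the setting rack

TASK

Pick up the loaded mosaic tray by its wooden handle, carrying it roughly level, rest its nose on the pair of rails marked by the blue tag on the rack's far post (away from the robot), and slide it gently in along those rails until it has pushed the orange sprung back bar in by some 3 to 5 millimetres. Never shove it hard. Leave the tray lying on its rails bearing against that bar, and leave the bowl, the stacked tiles and the hammer alone.

Things in the scene. Friction and masses are not known exactly. Their poses are not given: they have to be found in the camera images.
- tray: steel sheet 235 (x) x 160 (y) x 4 mm with 6 mm rims and a glued mosaic, 0.25 to 0.4 kg; mosaic top 11 mm above the underside. Origin: centre of the underside; x points from handle to nose, z up. The last 12 mm of the nose are 150 mm wide. It starts on a sandy stone block 50 mm high, 130 x 110 mm. Centre of mass about 110 mm ahead of the handle: grip firmly, the nose may sag a few degrees.
- tray_grip (a point): centre of the tray's upright wooden handle, a block 14 mm thick (tray x) x 50 mm wide (tray y) x 40 mm high standing on the sheet at its tail, 107.5 mm behind the tray's origin; this point is 24 mm above the tray's underside and 225 mm behind the nose edge. Same axes as the tray.
- tray_nose (a point): middle of the tray's nose edge (the end that enters the rack first), at its underside, 117.5 mm ahead of the tray's origin. Same axes as the tray.
- rack: fixed open-topped rack with three pairs of aluminium rails. Origin on the table; x points the way a tray slides in, y towards the robot's side, z up. Rail tops at z = 70, 125, 180 mm. Rails run from x = -80 mm (mouth) to +100 mm and carry the tray's outer 13 mm on each side. Posts 12 mm square, 217 mm high, at x = -50 and +90, y = +-94 mm. It holds the fence and the orange bar.
- rack_mouth (a point): centre of the rack's mouth on its middle line, at x = -80 mm, z = 125 mm in the rack's frame, same axes. Beside each rail pair stand side guides 18 mm high, inner faces at y = +-83 mm (3 mm play each side), flared to about +-93 mm over the first 25 mm of the mouth.
- bumper (a joint): travel (m) of the orange sprung back bar, 70 mm wide, 52 to 220 mm high, met by the nose at any level: 0 free, 0.007 solid. Yields at 1.5 N, then 1.2 N per mm; after release rail friction keeps 2 mm or more of it. Its green fence is clamped anywhere: the free face is at rack x = 50 to 90 mm, not reported, to be felt. The tray must not be pressed with more than 20 N.
- tag1: blue glazed tile, 26 x 26 x 8 mm, clipped to a mouth post of the rack; origin at its centre, at 70 mm, the height of the lowest rail tops. In the rack's frame it is at y = -106 mm (far post, away from the robot: fill this pair) or at y = +106 mm (near post: not to be used). Exactly one of the three tags is on the far post.
- tag2: blue glazed tile, 26 x 26 x 8 mm, clipped to a mouth post of the rack; origin at its centre, at 125 mm, the height of the middle rail tops. In the rack's frame it is at y = -106 mm (far post, away from the robot: fill this pair) or at y = +106 mm (near post: not to be used). Exactly one of the three tags is on the far post.
- tag3: blue glazed tile, 26 x 26 x 8 mm, clipped to a mouth post of the rack; origin at its centre, at 180 mm, the height of the top rail tops. In the rack's frame it is at y = -106 mm (far post, away from the robot: fill this pair) or at y = +106 mm (near post: not to be used). Exactly one of the three tags is on the far post.
- bowl_mid (a point): centre, half-way up, of a terracotta bowl of tile chips, 112 mm across, 48 mm high, loose; leave alone
- tiles_mid (a point): centre, half-way up, of a loose stack of square tiles, 90 x 90 x 36 mm; leave alone
- hammer: hammer lying on the table, 240 mm long along its x; origin at the middle of its underside; leave alone

How it is judged:
On the way:
1. the tray's nose rests on the tagged rail pair, just inside the mouth, before it is slid home (((y of tag1 in the frame of rack below 0 m and height (world z) of tray_nose between 0.062 and 0.08 m) or (y of tag2 in the frame of rack below 0 m and height (world z) of tray_nose between 0.117 and 0.135 m) or (y of tag3 in the frame of rack below 0 m and height (world z) of tray_nose between 0.172 and 0.19 m)) and x of tray_nose in the frame of rack between -0.075 and 0.045 m and contact force between tray and rack above 0.2 N), for 0.1 s.
At the end, for the whole second after the job is handed in: The tray lies at rest, let go, on the rail pair whose tag is on the far post: its nose within -8 to +10 mm of that rail height and within 8 mm of the rack's middle, level within 0.05 rad and in line with the rack within 0.06 rad, and still holding the orange back bar pushed in by more than 1 mm (((y of tag1 in the frame of rack below 0 m and height (world z) of tray_nose between 0.062 and 0.08 m) or (y of tag2 in the frame of rack below 0 m and height (world z) of tray_nose between 0.117 and 0.135 m) or (y of tag3 in the frame of rack below 0 m and height (world z) of tray_nose between 0.172 and 0.19 m)) and value of joint bumper above 0.001 m and y of tray_nose in the frame of rack between -0.008 and 0.008 m and angle between tray's own z axis and vertical below 0.05 rad and angle between the x axis of tray and the x axis of rack, either way round below 0.06 rad and linear speed of tray below 0.01 m/s); the robot touches nothing.
It fails at once if the tray is pushed or pressed against rack or back bar with more than 20 N (contact force between tray and rack above 20 N).
It fails at once if the tray is tilted by more than 0.4 rad (23 degrees) (angle between tray's own z axis and vertical above 0.4 rad).
It fails at once if the bowl, the tiles or the hammer is moved more than 20 mm (distance of any of bowl_mid, tiles_mid, hammer from where it was at the start of the episode above 0.02 m).
It also fails if it takes over 51 s, if anything falls off the work surface, if the arm or the gripper's body presses on something with over 40 N, if the wrist force passes 120 N, or if a joint passes its speed limit or range.

ROBOT

A 6-joint arm with a two-finger parallel gripper is mounted at the origin on the work surface. World frame = base frame: x ahead of the robot, y to its left, z up, the work surface at z = 0. Lengths are in m, angles in rad, forces in N, time in s.
With the tool pointing down it reaches from about 0.25 to 0.8 m from the base axis. Payload 8.5 kg.
Tool frame: the origin (TCP) lies on the centre line of the jaws, within the pads' length; the fingertips stand 11 mm ahead of it and the grasp point (between the pads) lies 8 mm behind it; z points along the fingers, y is the direction in which the jaws open and shut (so a half turn about z gives the same grasp; the last joint's range is limited). The gripper opens to 85 mm and grips with 20 to 120 N. Pads are 22 mm wide; open, the fingers measure 114 mm over their backs; the gripper's body (76 mm by 85 mm) begins 54 mm behind the grasp point. The pads swing forward as they close: fully open they stand 13 mm farther back than shut.
Start: joints at [0, 0.238, -0.013, 1.319, 0, 1.571], TCP at [0.525, -0, 0.242] pointing down, gripper open.
Joint ranges: [-2.66, 2.66], [-1.03, 1.9], [-1.14, 1.46], [-1.82, 2.27], [-1.45, 1.34], [-3.14, 3.14]. Speed limits (rad/s): [2.22, 2.22, 2.79, 3.14, 3.14, 3.14].

INTERFACE

Orientations are given as a rotation vector (axis times angle).
In Python, from station import env gives the robot as it stands.
- The arm moves only by the tool apply_moves, never from a script. Its argument "increments" is a list of rows, each a list of 2 entries, a list of its own where there are three numbers: the shift along the tool's x, y, z in m, then the turn about the tool's z in degrees. A call has 1 to 20 rows; each row is the pose to reach, as a shift and turn from the pose commanded when the call began, along the tool's axes at that moment; what a row does not reach only later rows make up. A row lasts 1/8 s, in which the tool goes at most 62.5 mm and 10.7 degrees, less where a joint would pass 70% of its speed; a pose out of reach is approached as far as the arm can. A call with a gripper value outside its range is refused whole. "hand" is the opening in per cent of the stroke, from 0 (shut) to 100 (fully open), set as the call begins (left out, the last holds). The fingers move at their own pace and stop on an object; "force" is the grip in N (left out, the last holds). Time passes only in rows, so rows that repeat a pose let the fingers close. It gives the time, the measured TCP pose, the force and the opening at its end, in the units of the state.
- env.observe(): the state, without advancing time (a new reading comes with each control period).
- env.grab_frame(name): name is "scene" or "side" or "wrist"; returns a dict with "pixels" (384x512x3 uint8, red, green, blue), "mtx" (3x3 intrinsics, pixels), "rvec" (rotation vector, rad) and "tvec" (3), from world to camera coordinates, as OpenCV has them; the wrist camera has in their place "mount" (4x4, takes a point from camera to tool coordinates, whose origin is the TCP and whose axes are the flange's). Camera axes: x right, y down, z forward; pixel columns grow to the right and rows downward; lengths in m; the calibration is good to about 2 mm. A picture is of the moment at which its call begins: read the wrist's pose just before it. There is no depth.
- env.job_done(): hands the job in, once; it reports no verdict.
The state is a dict: "time": time; "q": joint angles; "joint_vel": joint speeds; "tau": joint torques, N m; "tcp_pos": TCP position; "ee_rot": TCP orientation; "force": force on the tool from outside, world axes, zero at the start; "wrist_torque": the same for the moment, N m; "gripper_width": opening from 0.0 (shut) to 1.0 (fully open).
Only numpy, scipy, OpenCV 4.12 (cv2) and the standard library are available. Lean on these libraries where they do the work, as an engineer would, in place of code of your own. Each camera call takes 0.05 s, during which the arm holds its last target. There are 200 camera calls.

## Working session

There is one attempt and no reset: what is moved stays moved. The work goes in short steps, Python scripts to look and compute and a tool call to move; the robot and the scene stay as the last step left them, time stands still between calls to the robot, and variables do not carry over. Pictures are saved under pics/ and viewed, about 8 in all and at most 12, crops included, and the job is handed in when it is done.

Besides the shell and the picture viewer there is one more tool, called as name([rows], argument=value, ...), one row to a line, values as JSON. apply_moves: Moves the arm, as the interface text tells. Its arguments: {"type":"object","properties":{"increments":{"type":"array","items":{"type":"array"}},"hand":{"type":"number"},"force":{"type":"number"}},"required":["increments"]}

```bash
ls; mkdir -p pics; python3 - <<'E'
from station import env
import cv2, pickle
s=env.observe(); print(s)
for n in ("scene","side","wrist"):
    f=env.grab_frame(n); pickle.dump((s,f),open(f"pics/{n}0.pkl","wb"))
    cv2.imwrite(f"pics/{n}0.png",f["pixels"][:,:,::-1])
    print(n,{k:v for k,v in f.items() if k!="pixels"})
E
```

```text
pics
{'time': 0.0, 'q': array([ 4.54043767e-06,  2.38776386e-01, -1.42256838e-02,  1.31922215e+00,
        1.91233032e-05,  1.57076446e+00]), 'joint_vel': array([ 0.00024437, -0.00013327,  0.00041701, -0.00123644, -0.0005223 ,
        0.00121046]), 'tau': array([ 1.29771975e-03, -5.38790166e+01,  3.46437156e+01,  1.83730113e-02,
        1.69192181e-04,  6.54446694e-05]), 'tcp_pos': array([5.24604608e-01, 8.03860760e-06, 2.41691054e-01]), 'ee_rot': array([-2.22067726e+00, -2.22075809e+00,  1.56421481e-03]), 'force': array([0.01028672, 0.94109497, 0.07034178]), 'wrist_torque': array([-0.03439649, -0.02795778, -0.01785197]), 'gripper_width': 1.0006790800916823}
scene {'mtx': array([[354.58690468,   0.        , 258.03070974],
       [  0.        , 354.58690468, 192.93252292],
       [  0.        ,   0.        ,   1.        ]]), 'rvec': array([ 1.03119837,  2.29501148, -1.17576299]), 'tvec': array([ 0.42454627, -0.14362042,  1.35382115])}
side {'mtx': array([[463.05332804,   0.        , 259.01610099],
       [  0.        , 463.05332804, 189.9896898 ],
       [  0.        ,   0.        ,   1.        ]]), 'rvec': array([ 0.16871999, -2.82754011,  1.25237315]), 'tvec': array([0.56220306, 0.14348934, 0.98489952])}
wrist {'mtx': array([[294.58413062,   0.        , 256.92647469],
       [  0.        , 294.58413062, 194.8704294 ],
       [  0.        ,   0.        ,   1.        ]]), 'mount': array([[-3.52025916e-04, -9.64769981e-01, -2.63094584e-01,
         6.68798059e-02],
       [ 9.99999924e-01, -2.94994820e-04, -2.56271872e-04,
        -3.71215627e-04],
       [ 1.69631870e-04, -2.63094654e-01,  9.64770011e-01,
        -1.32238447e-01],
       [ 0.00000000e+00,  0.00000000e+00,  0.00000000e+00,
         1.00000000e+00]])}
```

```bash
python3 - <<'E'
import cv2
for n in ("scene","side"):
    i=cv2.imread(f"pics/{n}0.png"); cv2.imwrite(f"pics/{n}0b.png",cv2.resize(i,(800,600),interpolation=cv2.INTER_CUBIC))
E
```

```text
(no output)
```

View pics/scene0b.png

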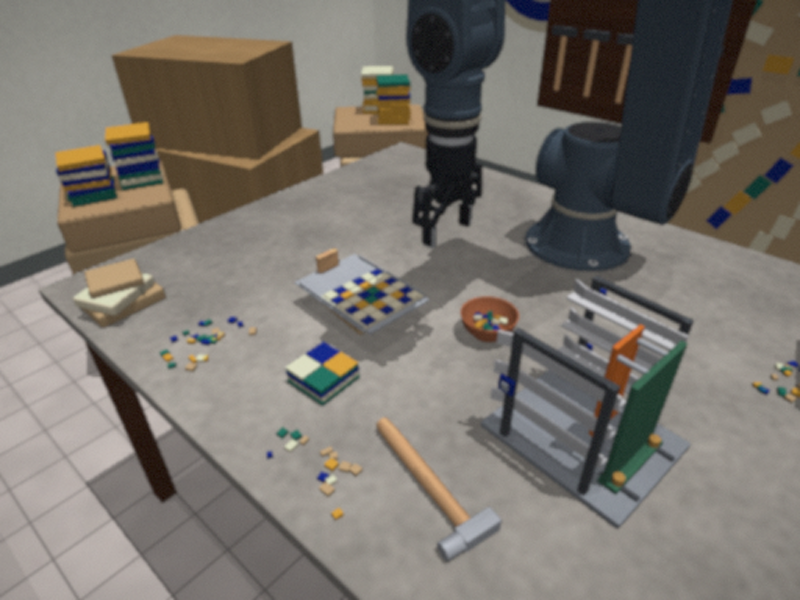

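View pics/side0b.png

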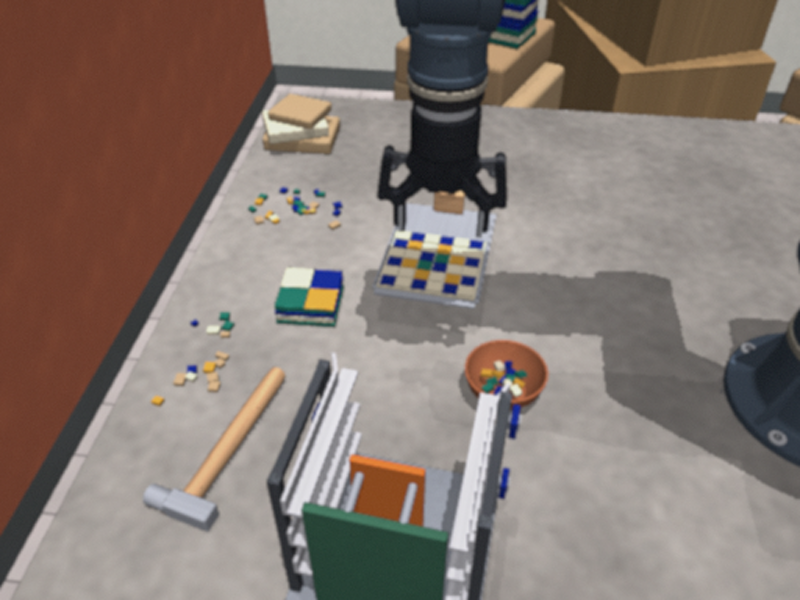

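The blue tag on the scene view's far mouth post is about (507,386) in the enlarged image. Two tags are on the near post, at (515,420) and (505,483) in the side view. Next I'll take enlarged crops for measuring.

```bash
python3 - <<'E'
import cv2, numpy as np
def crop(n,x,y,w,h,s):
    i=cv2.imread(f"pics/{n}0.png")[y:y+h,x:x+w]
    i=cv2.resize(i,None,fx=s,fy=s,interpolation=cv2.INTER_CUBIC)
    for u in range((x+9)//10*10,x+w,10):
        k=int((u-x+.5)*s); cv2.line(i,(k,0),(k,6 if u%50 else 14),(0,255,255),1)
        if u%20==0: cv2.putText(i,str(u),(k-10,24),0,.35,(0,255,255),1)
    for v in range((y+9)//10*10,y+h,10):
        k=int((v-y+.5)*s); cv2.line(i,(0,k),(6,k),(0,255,255),1)
        if v%20==0: cv2.putText(i,str(v),(9,k+4),0,.35,(0,255,255),1)
    return i
cv2.imwrite("pics/a1.png",crop("scene",300,172,145,165,3.6))
cv2.imwrite("pics/a2.png",crop("side",165,222,185,162,3.7))
a=crop("scene",180,150,100,75,4); b=crop("side",230,115,100,90,4)
m=np.zeros((360+240,800,3),np.uint8); m[:300,:400]=a; m[:360,400:]=b
w=cv2.resize(cv2.imread("pics/wrist0.png"),(320,240)); m[360:,:320]=w
cv2.imwrite("pics/a3.png",m)
E
```

```text
(no output)
```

View pics/a1.png

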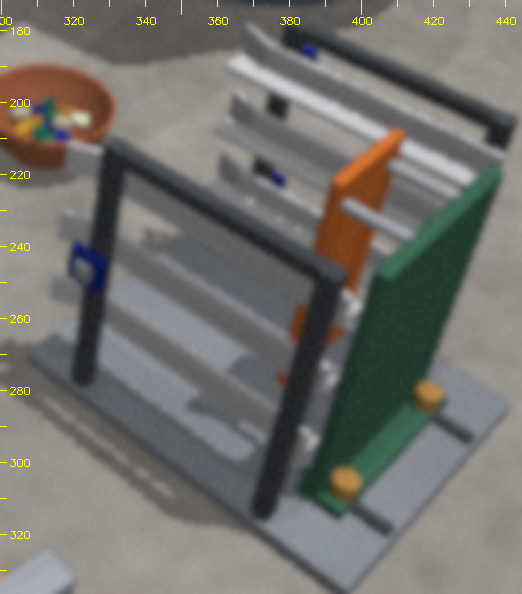

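View pics/a2.png

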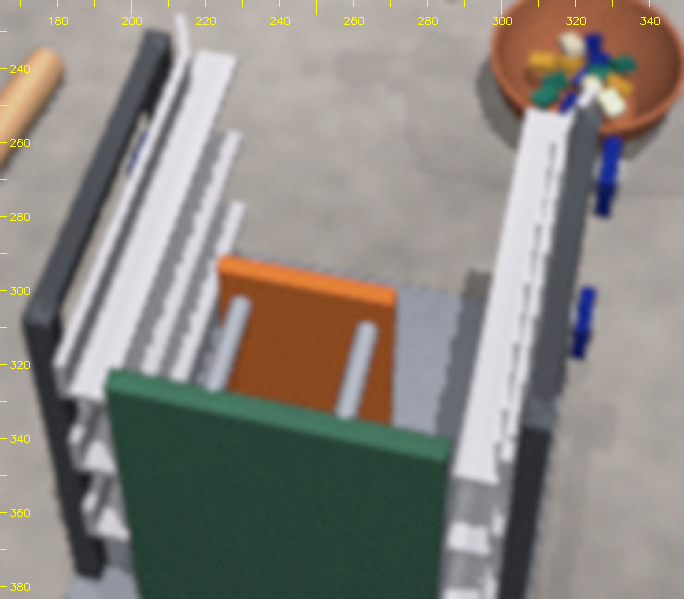

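View pics/a3.png

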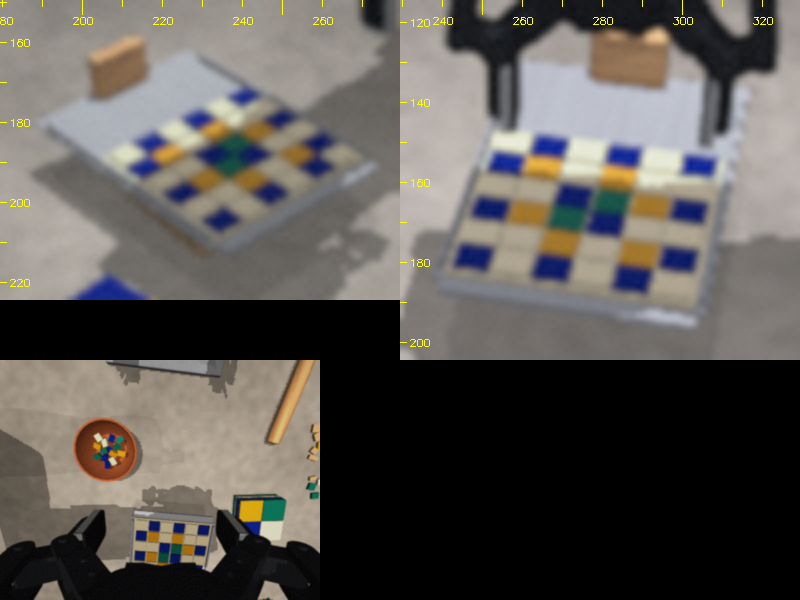

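Scene crop: far mouth post from base (322,278) to top (331,211), with the blue tag on it at (324,246). Side crop: near-post tags at (329,270) and (322,309). The tray corners and handle are clear in both views. Next I'll fit the poses.

```bash
cat > h.py <<'E'
import cv2, numpy as np, pickle
from scipy.optimize import least_squares
F={n:pickle.load(open(f"pics/{n}0.pkl","rb"))[1] for n in ("scene","side")}
def proj(n,P): f=F[n]; return cv2.projectPoints(np.float64(P).reshape(-1,3),f["rvec"],f["tvec"],f["mtx"],None)[0].reshape(-1,2)
def W(p,L,z0=0):
    x,y,a=p; L=np.float64(L).reshape(-1,3); c,s=np.cos(a),np.sin(a)
    return np.c_[x+c*L[:,0]-s*L[:,1], y+s*L[:,0]+c*L[:,1], z0+L[:,2]]
def fit(obs,p0,z0=0):
    r=lambda p: np.concatenate([proj(n,W(p,L,z0))[0]-uv for n,L,uv in obs])
    o=least_squares(r,p0,loss="soft_l1"); return o.x,r(o.x).reshape(-1,2)
E
python3 - <<'E'
from h import *
np.set_printoptions(precision=4,suppress=True)
S=lambda k,l:(300+k/3.6-.5,172+l/3.6-.5); D=lambda k,l:(165+k/3.7-.5,222+l/3.7-.5)
m=1e-3; P=lambda x,y,z:(x*m,y*m,z*m)
obs=[("scene",P(-50,-94,5),S(82,380)),("scene",P(90,-94,5),S(262,513)),
("scene",P(-50,-94,217),S(115,145)),("scene",P(90,-94,217),S(335,275)),
("scene",P(-50,94,217),S(290,32)),("scene",P(90,94,217),S(502,126)),
("side",P(-50,-94,217),D(155,37)),("side",P(90,-94,217),D(38,313)),
("side",P(90,94,217),D(540,408)),("scene",P(-50,106,180),S(309,50)),("side",P(-50,106,180),D(608,178))]
p,r=fit(obs,[.55,.33,1.57]); print("rack",p,np.degrees(p[2])); print(r)
for z in (70,125,180): print(z,"far scene",proj("scene",W(p,P(-50,-106,z))),"obs",S(88,268),"near scene/side",proj("scene",W(p,P(-50,106,z))),S(278,180),proj("side",W(p,P(-50,106,z))),D(584,323))
S=lambda k,l:(180+k/4-.5,150+l/4-.5); D=lambda k,l:(230+(k-400)/4-.5,115+l/4-.5)
obs=[("scene",P(-117.5,80,4),S(40,122)),("scene",P(-117.5,-80,4),S(195,52)),("scene",P(117.5,75,2),S(218,248)),("scene",P(117.5,-75,2),S(377,168)),
("scene",P(-100.5,25,4),S(92,98)),("scene",P(-100.5,-25,4),S(146,75)),
("side",P(-100.5,25,4),D(667,88)),("side",P(-100.5,-25,4),D(590,80)),("side",P(117.5,75,2),D(697,322)),("side",P(117.5,-75,2),D(441,285)),("side",P(-117.5,80,4),D(745,92)),("side",P(-117.5,-80,4),D(528,62))]
for k,o in enumerate(obs):   # try y sign
    pass
for sg in (1,-1):
    ob=[(n,(L[0],sg*L[1] if n=="scene" else L[1],L[2]),uv) for n,L,uv in obs]
    p,r=fit(ob,[.5,-.13,1.57],.05); print("tray",sg,p,np.degrees(p[2])); print(r)
    print("grip",W(p,P(-107.5,0,24),.05),"nose",W(p,P(117.5,0,0),.05))
E
```

```text
rack [0.54   0.2633 1.464 ] 83.87982766087053
[[ 0.0229  1.6715]
 [-0.3798  1.5438]
 [ 0.7102 -0.8406]
 [-0.0923 -1.901 ]
 [ 2.1408 -3.2544]
 [ 1.1121 -2.787 ]
 [-0.2292  0.5594]
 [ 0.5575 -1.2283]
 [-0.3645  0.5219]
 [-3.381   2.5237]
 [-0.4315 -0.6806]]
70 far scene [[321.6735 262.7162]] obs (323.94444444444446, 245.94444444444446) near scene/side [[373.7697 222.0722]] (376.72222222222223, 221.5) [[321.8362 308.3408]] (322.3378378378378, 308.7972972972973)
125 far scene [[324.0496 245.5357]] obs (323.94444444444446, 245.94444444444446) near scene/side [[377.7143 205.6051]] (376.72222222222223, 221.5) [[324.9575 289.578 ]] (322.3378378378378, 308.7972972972973)
180 far scene [[326.6291 226.8839]] obs (323.94444444444446, 245.94444444444446) near scene/side [[381.9523 187.9126]] (376.72222222222223, 221.5) [[328.3928 268.9275]] (322.3378378378378, 308.7972972972973)
tray 1 [ 0.5377 -0.2047  1.4839] 85.02248472389327
[[ 36.8941 -19.132 ]
 [-40.6915  16.2115]
 [ 39.6295 -21.0607]
 [-37.5785  20.365 ]
 [ 14.2876  -5.3634]
 [-11.3657   6.0501]
 [ -0.1014   0.2785]
 [  0.362   -0.0339]
 [  0.2656   0.4124]
 [ -0.1119   0.5427]
 [  2.0553  -1.8821]
 [ -3.2336  -1.6376]]
grip [[ 0.5284 -0.3118  0.074 ]] nose [[ 0.5479 -0.0877  0.05  ]]
tray -1 [ 0.5382 -0.2046  1.4753] 84.52987686804985
[[-1.9002 -1.4151]
 [-1.5866 -1.5931]
 [ 1.6512  0.5196]
 [-0.2845 -0.7506]
 [ 2.2153  0.2519]
 [ 0.9429  0.39  ]
 [ 0.0141  0.3782]
 [ 0.5009 -0.0283]
 [-0.4455  0.5536]
 [-0.6967  0.3152]
 [ 2.211  -1.6732]
 [-3.0072 -1.7244]]
grip [[ 0.528  -0.3116  0.074 ]] nose [[ 0.5494 -0.0877  0.05  ]]
```

apply_moves([
  [[0.06,0,-0.05],0],
  [[0.12,0,-0.1],0],
  [[0.19,0,-0.1],0],
  [[0.19,0,-0.1],0],
  [[0.19,0,-0.1],0],
  [[0.19,0,-0.1],0],
  [[0.19,0,-0.1],0],
  [[0.19,0,-0.1],0],
], hand=100)

```text
time: 1.15
tcp_pos: [0.525, 0.189, 0.3423]
ee_rot: [-2.223, -2.22, 0.0]
force: [-0.4, 0.3, -0.5]
gripper_width: 0.998
```

```bash
python3 - <<'E'
from station import env
import cv2, pickle
s=env.observe(); f=env.grab_frame("wrist"); pickle.dump((s,f),open("pics/wrist1.pkl","wb"))
print(s["time"],s["tcp_pos"],s["ee_rot"],s["joint_vel"].round(3))
i=f["pixels"][:,:,::-1].copy(); s=1.5625
i=cv2.resize(i,(800,600),interpolation=cv2.INTER_CUBIC)
for u in range(0,512,20): cv2.line(i,(int((u+.5)*s),0),(int((u+.5)*s),6),(0,255,255),1)
cv2.imwrite("pics/w1.png",i)
E
```

```text
1.15 [0.52501402 0.18900298 0.34225317] [-2.22299010e+00 -2.21979939e+00  3.96327273e-04] [ 0.002  0.     0.004 -0.    -0.     0.001]
```

View pics/w1.png

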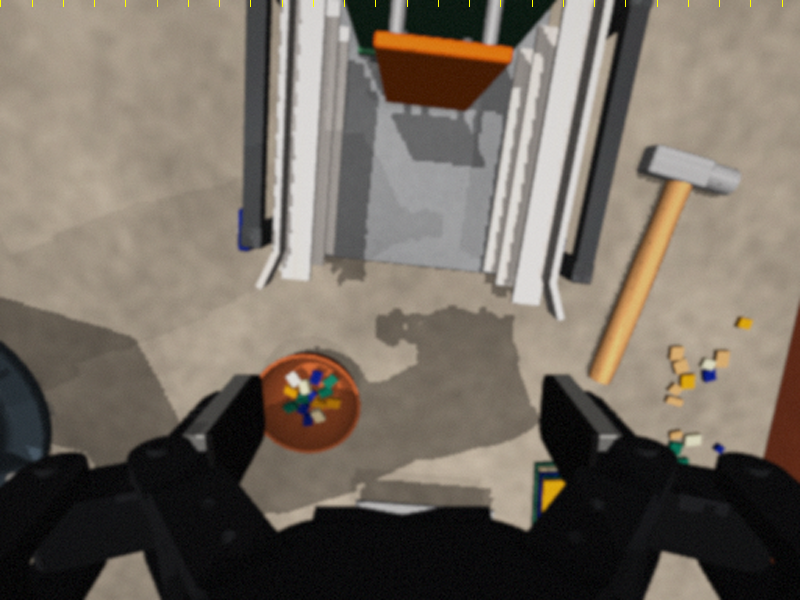

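Wrist view: rail mouth ends at z=180 are (283–309, 280) near and (513–540, 303) far. The orange bar's front top edge runs (376,50)–(510,62). Now the rack refit.

```bash
cat >> h.py <<'E'
from scipy.spatial.transform import Rotation as R
def wproj(k,P):
    s,f=pickle.load(open(f"pics/wrist{k}.pkl","rb")); T=np.eye(4); T[:3,:3]=R.from_rotvec(s["ee_rot"]).as_matrix(); T[:3,3]=s["tcp_pos"]
    C=np.linalg.inv(T@f["mount"]); return cv2.projectPoints(np.float64(P).reshape(-1,3),cv2.Rodrigues(C[:3,:3])[0],C[:3,3],f["mtx"],None)[0].reshape(-1,2)
E
python3 - <<'E'
from h import *
np.set_printoptions(precision=4,suppress=True)
px=lambda u,v:np.array([u/1.5625-.5,v/1.5625-.5])
def res(p):
    q=p[:3]; fx=p[3]; L=[(-.08,.067,.18),(-.08,-.067,.18),(p[4],.067,.18),(p[5],-.067,.18),(fx,.035,.22),(fx,-.035,.22)]
    O=[px(310,280),px(513,302),px(325,2),px(564,2),px(376,50),px(511,63)]
    return np.array([wproj(1,W(q,l))[0]-o for l,o in zip(L,O)]).ravel()
o=least_squares(res,[.54,.263,1.464,.06,.05,.05]); p=o.x
print(p,np.degrees(p[2])); print(o.fun.reshape(-1,2))
for l in [(-.056,.100,.217),(-.056,.088,.217),(-.056,-.088,.217),(-.056,-.1,.217),(-.08,.08,.18),(-.08,-.08,.18)]: print(l,(wproj(1,W(p[:3],l))[0]+.5)*1.5625)
S=lambda k,l:(300+k/3.6-.5,172+l/3.6-.5); D=lambda k,l:(165+k/3.7-.5,222+l/3.7-.5)
for n,l,uv in [("scene",(-.05,-.094,.217),S(115,145)),("scene",(.09,-.094,.217),S(335,275)),("side",(-.05,-.094,.217),D(155,37)),("side",(.09,-.094,.217),D(38,313)),("side",(.09,.094,.217),D(540,408))]: print(n,proj(n,W(p[:3],l))[0]-uv)
E
```

```text
[0.5397 0.2648 1.4652 0.0507 0.081  0.0948] 83.95166565536401
[[ 0.4066  0.4783]
 [ 0.1182 -0.4473]
 [ 0.241   0.0127]
 [ 0.6609  0.1145]
 [-1.8996 -0.9928]
 [ 0.709   0.9648]]
(-0.056, 0.1, 0.217) [241.2779 247.0785]
(-0.056, 0.088, 0.217) [262.7433 249.2899]
(-0.056, -0.088, 0.217) [571.5187 281.1015]
(-0.056, -0.1, 0.217) [592.1675 283.2288]
(-0.08, 0.08, 0.18) [290.7266 278.727 ]
(-0.08, -0.08, 0.18) [532.5802 303.2692]
scene [ 1.4312 -0.5699]
scene [ 0.842 -1.601]
side [-0.2974  1.3106]
side [ 0.5407 -0.1971]
side [-0.0843  1.503 ]
```

apply_moves([
  [[-0.06,0.012,0.0],-8],
  [[-0.12,0.024,0.0],-18],
  [[-0.18,0.036,0.0],-28],
  [[-0.24,0.048,0.01],-38],
  [[-0.3,0.06,0.02],-48],
  [[-0.36,0.075,0.03],-58],
  [[-0.42,0.09,0.04],-68],
  [[-0.48,0.1,0.042],-78],
  [[-0.499,0.105,0.042],-84.5],
  [[-0.499,0.105,0.042],-84.5],
  [[-0.499,0.105,0.042],-84.5],
  [[-0.499,0.105,0.042],-84.5],
  [[-0.499,0.105,0.042],-84.5],
])

```text
time: 2.82
tcp_pos: [0.63, -0.308, 0.3009]
ee_rot: [0.15, 3.137, -0.0]
force: [0.6, -1.0, -0.2]
gripper_width: 1.002
```

```bash
python3 - <<'E'
from station import env
import cv2, pickle
s=env.observe(); f=env.grab_frame("wrist"); pickle.dump((s,f),open("pics/wrist2.pkl","wb"))
print(s["time"],s["tcp_pos"],s["ee_rot"],s["q"].round(3),s["joint_vel"].round(3))
i=cv2.resize(f["pixels"][:,:,::-1].copy(),(800,600),interpolation=cv2.INTER_CUBIC)
cv2.imwrite("pics/w2.png",i)
E
```

```text
2.825 [ 0.63003858 -0.30796352  0.30092926] [ 1.49503121e-01  3.13746351e+00 -3.70650750e-04] [-0.455  0.569  0.653  1.654  0.    -0.359] [-0.002  0.002  0.001  0.002 -0.002 -0.003]
```

View pics/w2.png

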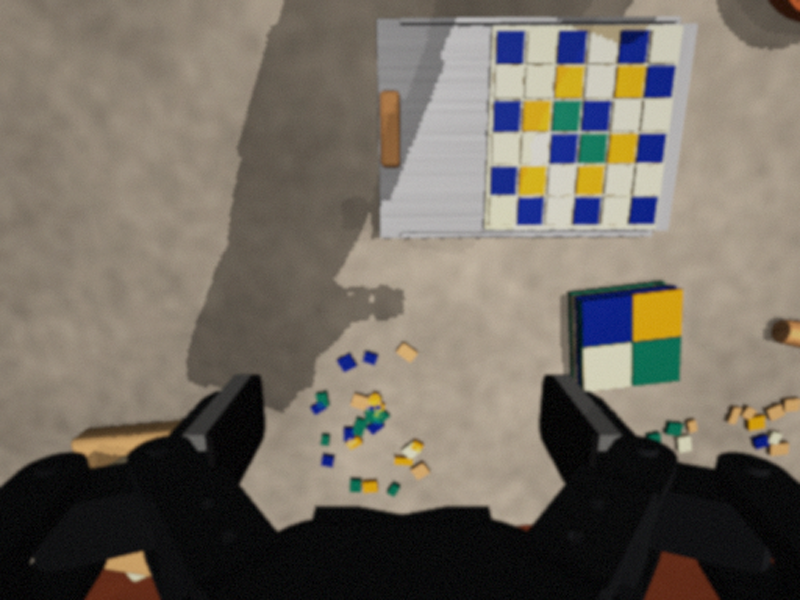

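Wrist view: tray corners are tail (377,19) and (379,237), nose (697,22) and (667,232). The handle top spans (382–400, 91–167). Now the tray fit.

```bash
python3 - <<'E'
from h import *
np.set_printoptions(precision=4,suppress=True)
L=np.array([(-117.5,80,4),(-117.5,-80,4),(117.5,75,2),(117.5,-75,2),(-114.5,25,44),(-114.5,-25,44),(-100.5,25,44),(-100.5,-25,44)])*1e-3
O=np.array([(377,19),(379,237),(697,22),(667,232),(381,91),(383,167),(399,91),(400,166)])/1.5625-.5
r=lambda p:(wproj(2,W(p,L,.05))-O).ravel()
o=least_squares(r,[.538,-.2046,1.475],loss="soft_l1"); p=o.x
print(p,np.degrees(p[2])); print(r(p).reshape(-1,2)); print("grip",W(p,(-.1075,0,.024),.05))
s=pickle.load(open("pics/wrist2.pkl","rb"))[0]; M=R.from_rotvec(s["ee_rot"]).as_matrix(); print(M)
print("tool y az",np.degrees(np.arctan2(M[1,1],M[0,1])))
g=W(p,(-.1075,0,0),.05)[0]; g[2]=.072; print("shift in tool axes to TCP z 72mm:",M.T@(g-s["tcp_pos"]))
E
```

```text
[ 0.5387 -0.1992  1.4813] 84.87395205512084
[[-0.1207 -0.2995]
 [ 1.167   0.8799]
 [-0.2707  1.7512]
 [ 0.0367 -1.1061]
 [-0.8554 -0.5853]
 [-1.2757  0.0713]
 [ 0.8493 -0.6775]
 [ 0.5356  0.6297]]
grip [[ 0.5291 -0.3063  0.074 ]]
[[-0.9955  0.0951  0.0006]
 [ 0.0951  0.9955 -0.0003]
 [-0.0006 -0.0002 -1.    ]]
tool y az 84.54372692686485
shift in tool axes to TCP z 72mm: [ 0.1007 -0.0079  0.2289]
```

apply_moves([
  [[0.05,-0.004,0.03],-0.3],
  [[0.1,-0.008,0.06],-0.3],
  [[0.1,-0.008,0.12],-0.3],
  [[0.1,-0.008,0.17],-0.3],
  [[0.1,-0.008,0.2],-0.3],
  [[0.1,-0.008,0.22],-0.3],
  [[0.1,-0.008,0.23],-0.3],
  [[0.1,-0.008,0.2305],-0.3],
  [[0.1,-0.008,0.2305],-0.3],
])

```text
time: 4.0
tcp_pos: [0.5302, -0.3076, 0.0708]
ee_rot: [0.142, 3.137, -0.001]
force: [-0.4, -0.5, -0.6]
gripper_width: 1.0
```

apply_moves([
  [[0,0,0],0],
  [[0,0,0],0],
  [[0,0,0],0],
  [[0,0,0],0],
  [[0,0,0],0],
  [[0,0,0],0],
  [[0,0,0],0],
  [[0,0,0],0],
], hand=0, force=100)

```text
time: 5.0
tcp_pos: [0.5297, -0.3074, 0.07]
ee_rot: [0.142, 3.138, -0.0]
force: [-0.9, 0.8, 5.5]
gripper_width: 0.152
```

apply_moves([
  [[0,0,-0.005],0],
  [[0,0,-0.015],0],
  [[0,0,-0.03],0],
  [[0,0,-0.05],0],
  [[0,0,-0.07],0],
  [[0,0,-0.09],0],
  [[0,0,-0.1],0],
  [[0,0,-0.1],0],
  [[0,0,-0.1],0],
  [[0,0,-0.1],0],
])

```text
time: 6.25
tcp_pos: [0.5293, -0.3072, 0.1689]
ee_rot: [-0.143, -3.137, -0.001]
force: [-0.1, 0.7, -3.3]
gripper_width: 0.144
```

```bash
python3 - <<'E'
from station import env
from h import *
s=env.observe(); print({k:np.round(v,4) for k,v in s.items()})
M=R.from_rotvec(s["ee_rot"]).as_matrix(); print("tool y az",np.degrees(np.arctan2(M[1,1],M[0,1])))
c=[]
for n,(x,y,w,h) in {"scene":(150,100,160,120),"side":(210,60,160,150)}.items():
    f=env.grab_frame(n); pickle.dump((s,f),open(f"pics/{n}1.pkl","wb")); i=f["pixels"][y:y+h,x:x+w,::-1]
    i=cv2.resize(i,None,fx=2.5,fy=2.5,interpolation=cv2.INTER_CUBIC); c.append(cv2.copyMakeBorder(i,0,375-i.shape[0],0,0,cv2.BORDER_CONSTANT))
cv2.imwrite("pics/l1.png",np.hstack(c))
E
```

```text
{'time': np.float64(6.25), 'q': array([-0.5258,  0.4183,  0.0624,  1.2164, -0.    , -0.435 ]), 'joint_vel': array([ 0.0013, -0.0004,  0.0022,  0.0004,  0.0009,  0.0002]), 'tau': array([ 1.00000e-04, -6.87827e+01,  3.48838e+01,  1.49800e-01,
        2.91900e-01, -2.00000e-04]), 'tcp_pos': array([ 0.5293, -0.3072,  0.1689]), 'ee_rot': array([-1.425e-01, -3.137e+00, -1.000e-03]), 'force': array([-0.1192,  0.6727, -3.3288]), 'wrist_torque': array([-0.3345,  0.0831,  0.019 ]), 'gripper_width': np.float64(0.1442)}
tool y az 84.79654945552129
```

View pics/l1.png

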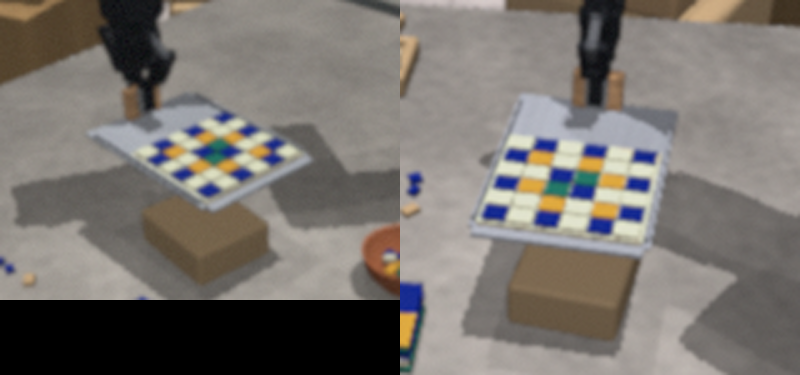

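The tray is held level side to side, with nose corners at (472,235) and (650,253) in the side crop. Next I'll estimate the sag.

```bash
python3 - <<'E'
from h import *
np.set_printoptions(precision=4,suppress=True)
Sd=lambda u,v:(210+(u-400)/2.5-.5,60+v/2.5-.5); Sc=lambda u,v:(150+u/2.5-.5,100+v/2.5-.5)
obs=[("side",(-10,-80,-20),Sd(520,96)),("side",(-10,80,-20),Sd(677,112)),("side",(225,-75,-24),Sd(472,236)),("side",(225,75,-24),Sd(650,254)),
("scene",(-10,-80,-20),Sc(208,95)),("scene",(-10,80,-20),Sc(88,133)),("scene",(225,-75,-24),Sc(311,161)),("scene",(225,75,-24),Sc(212,210))]
obs=[(n,(l[0],-l[1],l[2]) if n=="xx" else l,uv) for n,l,uv in obs]
def P(p,l):
    M=R.from_euler("zyx",[p[4],p[3],p[5]]).as_matrix(); return p[:3]+M@(np.array(l)*1e-3)
r=lambda p:np.concatenate([proj(n,P(p,l))[0]-uv for n,l,uv in obs]+[(np.array(p[:2])-[.5293,-.3072])*300,[(p[4]-1.480)*100,p[5]*50]])
o=least_squares(r,[.5293,-.3072,.172,0.03,1.48,0],loss="soft_l1");print(o.x,"pitch deg",np.degrees(o.x[3]),"roll",np.degrees(o.x[5]));print(r(o.x)[:16].reshape(-1,2));print("nose",P(o.x,(225,0,-24)))
E
```

```text
[ 0.5288 -0.3075  0.1726 -0.0527  1.5073  0.0074] pitch deg -3.016725896234063 roll 0.4232046275752223
[[ -0.1323  -1.9263]
 [  0.1542   0.8457]
 [  1.3172  -1.0655]
 [ -0.7869   2.6541]
 [-48.5555  13.9637]
 [ 40.1089 -16.0608]
 [-36.7855  18.177 ]
 [ 41.5067 -19.8407]]
nose [ 0.5443 -0.0828  0.151 ]
```

```bash
python3 - <<'E'
from h import *
np.set_printoptions(precision=4,suppress=True)
Sd=lambda u,v:(210+(u-400)/2.5-.5,60+v/2.5-.5); Sc=lambda u,v:(150+u/2.5-.5,100+v/2.5-.5)
obs=[("side",(-10,-80,-20),Sd(520,96)),("side",(-10,80,-20),Sd(677,112)),("side",(225,-75,-24),Sd(472,236)),("side",(225,75,-24),Sd(650,254)),
("scene",(-10,80,-20),Sc(208,95)),("scene",(-10,-80,-20),Sc(88,133)),("scene",(225,75,-24),Sc(311,161)),("scene",(225,-75,-24),Sc(212,210))]
def P(p,l):
    M=R.from_euler("zyx",[p[4],p[3],p[5]]).as_matrix(); return p[:3]+M@(np.array(l)*1e-3)
r=lambda p:np.concatenate([proj(n,P(p,l))[0]-uv for n,l,uv in obs]+[(np.array(p[:2])-[.5293,-.3072])*300,[(p[4]-1.480)*100,p[5]*50]])
o=least_squares(r,[.5293,-.3072,.172,0.03,1.48,0],loss="soft_l1");print(o.x,"pitch deg",np.degrees(o.x[3]),"roll",np.degrees(o.x[5]));print(r(o.x)[:16].reshape(-1,2));print("nose",P(o.x,(225,0,-24)))
E
```

```text
[ 0.5289 -0.3093  0.17    0.0008  1.4841  0.0176] pitch deg 0.04706849792986817 roll 1.005611448742312
[[ 0.5276 -0.1604]
 [ 0.7074  0.3464]
 [-0.18   -0.3371]
 [-2.5774  1.3342]
 [-7.6133 -1.4249]
 [-0.6297  0.2749]
 [ 0.9573 -0.6055]
 [ 0.8557  0.3133]]
nose [ 0.5483 -0.0848  0.1499]
```

apply_moves([
  [[0.002,0.01,0],0.1],
  [[0.006,0.03,0],0.2],
  [[0.011,0.06,0.001],0.3],
  [[0.018,0.1,0.003],0.4],
  [[0.026,0.14,0.005],0.5],
  [[0.033,0.18,0.007],0.6],
  [[0.039,0.21,0.009],0.7],
  [[0.0435,0.235,0.009],0.85],
  [[0.0455,0.247,0.009],0.85],
  [[0.0462,0.2507,0.009],0.85],
  [[0.0462,0.2507,0.009],0.85],
  [[0.0462,0.2507,0.009],0.85],
  [[0.0462,0.2507,0.009],0.85],
])

```text
time: 7.98
tcp_pos: [0.5064, -0.0541, 0.1607]
ee_rot: [-0.167, -3.137, 0.0]
force: [-0.1, 0.4, -4.1]
gripper_width: 0.147
```

```bash
python3 - <<'E'
from station import env
from h import *
s=env.observe(); print({k:np.round(s[k],4) for k in ("time","tcp_pos","force","wrist_torque")})
M=R.from_rotvec(s["ee_rot"]).as_matrix(); print("tool y az",np.degrees(np.arctan2(M[1,1],M[0,1])))
a=np.radians(83.95); d=np.array([np.cos(a),np.sin(a)]); v=s["tcp_pos"][:2]-[.5397,.2648]; print("rack x,y of tcp",v@d, v@[-d[1],d[0]])
c=[]
for n,(x,y,w,h) in {"scene":(250,130,160,150),"side":(170,180,160,150)}.items():
    f=env.grab_frame(n); pickle.dump((s,f),open(f"pics/{n}2.pkl","wb")); i=f["pixels"][y:y+h,x:x+w,::-1]
    c.append(cv2.resize(i,None,fx=2.5,fy=2.5,interpolation=cv2.INTER_CUBIC))
cv2.imwrite("pics/e1.png",np.hstack(c))
E
```

```text
{'time': np.float64(7.975), 'tcp_pos': array([ 0.5064, -0.0541,  0.1607]), 'force': array([-0.0663,  0.4177, -4.1176]), 'wrist_torque': array([-0.3347,  0.028 , -0.0361])}
tool y az 83.89526852524857
rack x,y of tcp -0.3206672046190913 -0.0004880131724991254
```

View pics/e1.png

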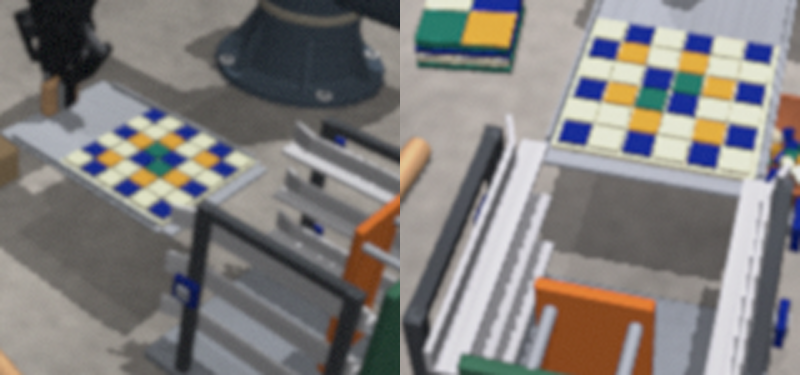

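apply_moves([
  [[0,0.008,0],0],
  [[0,0.018,0],0],
  [[0,0.028,0],0],
  [[0,0.036,0],0],
  [[0,0.036,0],0],
  [[0,0.036,0],0],
  [[0,0.036,0.005],0],
  [[0,0.036,0.005],0],
])

```text
time: 9.07
tcp_pos: [0.5098, -0.018, 0.1553]
ee_rot: [-0.166, -3.136, 0.0]
force: [-0.2, 0.0, -3.3]
gripper_width: 0.153
```

apply_moves([
  [[0,0,0.002],0],
  [[0,0,0.004],0],
  [[0,0,0.004],0],
  [[0,0,0.004],0],
])

```text
time: 9.57
tcp_pos: [0.5102, -0.0177, 0.1518]
ee_rot: [-0.166, -3.137, 0.0]
force: [0.6, -0.8, -2.7]
gripper_width: 0.15
```

apply_moves([
  [[0,0,0.002],0],
  [[0,0,0.003],0],
  [[0,0,0.003],0],
  [[0,0,0.003],0],
])

```text
time: 10.07
tcp_pos: [0.5102, -0.0177, 0.1488]
ee_rot: [-0.166, -3.137, 0.0]
force: [-0.4, -1.0, -3.0]
gripper_width: 0.149
```

apply_moves([
  [[0,0,0.001],0],
  [[0,0,0.002],0],
  [[0,0,0.002],0],
  [[0,0,0.002],0],
])

```text
time: 10.58
tcp_pos: [0.5102, -0.0177, 0.1468]
ee_rot: [-0.166, -3.137, 0.0]
force: [-0.0, 0.0, -3.3]
gripper_width: 0.147
```

apply_moves([
  [[0,0,0.001],0],
  [[0,0,0.0015],0],
  [[0,0,0.0015],0],
  [[0,0,0.0015],0],
])

```text
time: 11.08
tcp_pos: [0.5102, -0.0177, 0.1453]
ee_rot: [-0.166, -3.137, -0.0]
force: [0.1, 0.1, -3.1]
gripper_width: 0.15
```

```bash
python3 -c "
from station import env
s=env.observe(); print(s['force'],s['wrist_torque'])"
```

```text
[ 0.05519579  0.05178945 -3.14377997] [-0.19196847  0.02936132  0.01608981]
```

apply_moves([
  [[0,0,0.001],0],
  [[0,0,0.001],0],
  [[0,0,0.001],0],
])

```text
time: 11.45
tcp_pos: [0.5103, -0.0177, 0.1444]
ee_rot: [0.166, 3.137, 0.0]
force: [-0.9, -1.9, 0.1]
gripper_width: 0.147
```

```bash
python3 -c "
from station import env
s=env.observe(); print(s['force'],s['wrist_torque'],s['tcp_pos'])"
```

```text
[-0.94919862 -1.86068072  0.09663346] [-0.00578809 -0.0482385   0.04440909] [ 0.51026528 -0.01772088  0.14441814]
```

apply_moves([
  [[0,0.005,0],0],
  [[0,0.012,0],0],
  [[0,0.02,0],0],
  [[0,0.028,0],0],
  [[0,0.036,0],0],
  [[0,0.04,0],0],
  [[0,0.04,0],0],
])

```text
time: 12.32
tcp_pos: [0.5145, 0.0228, 0.1443]
ee_rot: [-0.165, -3.137, -0.001]
force: [0.4, 2.1, 1.2]
gripper_width: 0.149
```

```bash
cat > st.py <<'E'
from station import env
from h import *
s=env.observe(); a=np.radians(83.95); d=np.array([np.cos(a),np.sin(a)]); e=np.array([-d[1],d[0]]); v=s["tcp_pos"][:2]-[.5397,.2648]
print("t",s["time"],"nose x",round(v@d+.225,4),"y",round(v@e,4),"z",s["tcp_pos"][2].round(4),"Fx,Fy rack",(s["force"][:2]@d).round(2),(s["force"][:2]@e).round(2),"Fz",s["force"][2].round(2),"T",s["wrist_torque"].round(3))
E
python3 st.py
```

```text
t 12.325 nose x -0.0183 y -0.0004 z 0.1443 Fx,Fy rack 2.1 -0.18 Fz 1.18 T [ 0.667 -0.039  0.009]
```

apply_moves([
  [[0,0.004,-0.0005],0],
  [[0,0.01,-0.0007],0],
  [[0,0.018,-0.0007],0],
  [[0,0.026,-0.0007],0],
  [[0,0.034,-0.0007],0],
  [[0,0.039,-0.0007],0],
  [[0,0.04,-0.0007],0],
  [[0,0.04,-0.0007],0],
])

```text
time: 13.32
tcp_pos: [0.5186, 0.0621, 0.1449]
ee_rot: [-0.165, -3.137, -0.001]
force: [-0.6, 0.7, -0.6]
gripper_width: 0.152
```

```bash
python3 st.py
```

```text
t 13.325 nose x 0.0212 y -0.0003 z 0.1449 Fx,Fy rack 0.6 0.64 Fz -0.56 T [0.142 0.009 0.031]
```

apply_moves([
  [[0,0.004,0],0],
  [[0,0.01,0],0],
  [[0,0.016,0],0],
  [[0,0.02,0],0],
  [[0,0.022,0],0],
  [[0,0.022,0],0],
  [[0,0.022,0],0],
])

```text
time: 14.2
tcp_pos: [0.5209, 0.0839, 0.145]
ee_rot: [-0.165, -3.137, -0.001]
force: [-0.1, 1.6, 0.3]
gripper_width: 0.152
```

```bash
python3 st.py
```

```text
t 14.2 nose x 0.0432 y -0.0004 z 0.145 Fx,Fy rack 1.55 0.22 Fz 0.27 T [ 0.186 -0.044  0.022]
```

apply_moves([
  [[0,0.001,0],0],
  [[0,0.002,0],0],
  [[0,0.002,0],0],
])

```text
time: 14.58
tcp_pos: [0.5211, 0.0856, 0.145]
ee_rot: [0.166, 3.137, -0.0]
force: [-0.1, -2.2, 1.6]
gripper_width: 0.146
```

```bash
python3 st.py
```

```text
t 14.575 nose x 0.0449 y -0.0004 z 0.145 Fx,Fy rack -2.24 -0.14 Fz 1.57 T [-0.348  0.064 -0.044]
```

apply_moves([
  [[0,0.001,0],0],
  [[0,0.002,0],0],
  [[0,0.002,0],0],
])

```text
time: 14.95
tcp_pos: [0.5213, 0.0878, 0.145]
ee_rot: [-0.166, -3.137, -0.0]
force: [0.2, -2.0, 0.9]
gripper_width: 0.148
```

```bash
python3 st.py
```

```text
t 14.95 nose x 0.0471 y -0.0004 z 0.145 Fx,Fy rack -1.96 -0.4 Fz 0.95 T [-0.208  0.011 -0.054]
```

apply_moves([
  [[0,0.001,0],0],
  [[0,0.002,0],0],
  [[0,0.002,0],0],
])

```text
time: 15.32
tcp_pos: [0.5216, 0.0898, 0.145]
ee_rot: [-0.166, -3.137, -0.0]
force: [-0.2, -0.7, 0.4]
gripper_width: 0.15
```

```bash
python3 st.py
```

```text
t 15.325 nose x 0.0491 y -0.0004 z 0.145 Fx,Fy rack -0.7 0.13 Fz 0.35 T [-0.239  0.056 -0.043]
```

apply_moves([
  [[0,0.001,0],0],
  [[0,0.0015,0],0],
  [[0,0.0015,0],0],
])

```text
time: 15.7
tcp_pos: [0.5217, 0.0912, 0.145]
ee_rot: [-0.166, -3.137, -0.0]
force: [0.4, -2.1, 1.1]
gripper_width: 0.15
```

```bash
python3 st.py
```

```text
t 15.7 nose x 0.0505 y -0.0004 z 0.145 Fx,Fy rack -2.07 -0.65 Fz 1.07 T [-0.288  0.015 -0.029]
```

apply_moves([
  [[0,0.001,0],0],
  [[0,0.0015,0],0],
  [[0,0.0015,0],0],
])

```text
time: 16.08
tcp_pos: [0.5218, 0.0924, 0.145]
ee_rot: [-0.166, -3.137, 0.001]
force: [-1.1, -5.7, 2.4]
gripper_width: 0.151
```

```bash
python3 st.py
```

```text
t 16.075 nose x 0.0517 y -0.0003 z 0.145 Fx,Fy rack -5.76 0.45 Fz 2.35 T [-0.902  0.127 -0.031]
```

apply_moves([
  [[0,0.001,0],0],
  [[0,0.0015,0],0],
  [[0,0.0015,0],0],
])

```text
time: 16.45
tcp_pos: [0.5219, 0.0937, 0.145]
ee_rot: [-0.166, -3.137, 0.001]
force: [-1.3, -6.9, 3.0]
gripper_width: 0.152
```

```bash
python3 st.py
```

```text
t 16.45 nose x 0.053 y -0.0003 z 0.145 Fx,Fy rack -6.97 0.57 Fz 2.98 T [-1.107  0.202  0.011]
```

apply_moves([
  [[0,0.001,0],0],
  [[0,0.0015,0],0],
  [[0,0.0015,0],0],
  [[0,0.0015,0],0],
])

```text
time: 16.95
tcp_pos: [0.5219, 0.0949, 0.145]
ee_rot: [-0.167, -3.137, 0.002]
force: [-1.6, -7.2, 3.5]
gripper_width: 0.15
```

```bash
python3 st.py; python3 - <<'E'
from station import env
from h import *
f=env.grab_frame("side"); s=env.observe(); pickle.dump((s,f),open("pics/side3.pkl","wb"))
i=f["pixels"][190:340,170:370,::-1]; cv2.imwrite("pics/g1.png",cv2.resize(i,None,fx=4,fy=4,interpolation=cv2.INTER_CUBIC))
E
```

```text
t 16.95 nose x 0.0542 y -0.0002 z 0.145 Fx,Fy rack -7.32 0.81 Fz 3.45 T [-1.333  0.183 -0.015]
```

View pics/g1.png

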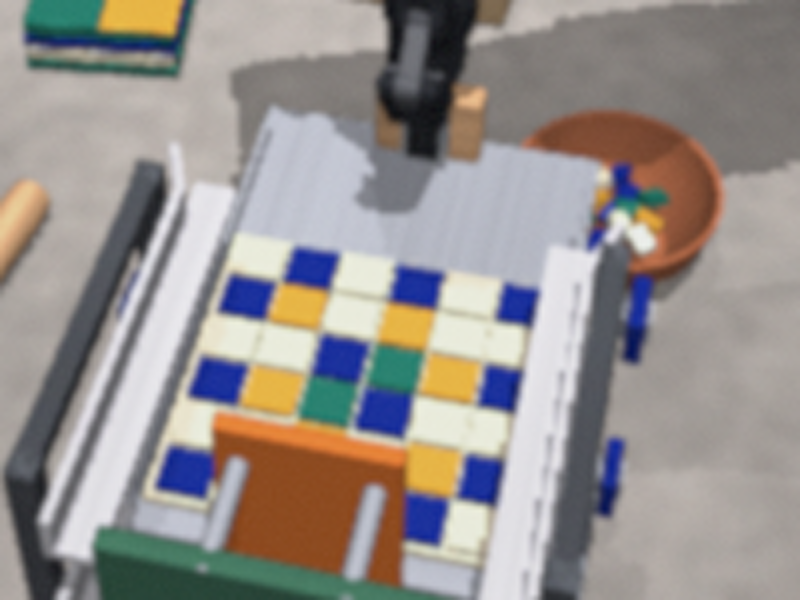

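The tray lies flat between the guides with its nose under the orange bar. I'll measure the bar's travel from the shift of its orange top edge against the first frame.

```bash
cat > bar.py <<'E'
from station import env
from h import *
import sys
p=np.array([.5397,.2648,np.radians(83.95)])
def edge(n,px):
    a=px.astype(float); o=a[:,:,0]-a[:,:,2]   # orange high; find bright top strip / lower-face boundary per column
    out=[]
    for y in np.linspace(-.028,.028,15):
        uv=[proj(n,W(p,(x,y,.22)))[0] for x in np.linspace(.03,.085,111)]
        prof=cv2.remap(o.astype(np.float32),np.float32([[q[0] for q in uv]]),np.float32([[q[1] for q in uv]]),cv2.INTER_LINEAR)[0]
        out.append(prof)
    return np.mean(out,0)
for n in ("side","scene"):
    A=edge(n,F[n]["pixels"]); B=edge(n,env.grab_frame(n)["pixels"])
    x=np.linspace(.03,.085,111)
    # rising edge at half of max, and best shift of the derivative
    best=min((np.mean((np.gradient(np.interp(x-d,x,A))-np.gradient(B))**2),d) for d in np.arange(-.002,.0085,.0001))
    print(n,"bar travel est mm",best[1]*1e3, "half-rise",[1e3*x[np.argmax(P>(P.min()+P.max())/2)] for P in (A,B)])
E
python3 bar.py; python3 st.py
```

```text
side bar travel est mm 3.3000000000000025 half-rise [np.float64(52.50000000000001), np.float64(54.00000000000001)]
scene bar travel est mm 3.500000000000002 half-rise [np.float64(51.50000000000001), np.float64(55.00000000000001)]
t 17.1 nose x 0.0542 y -0.0003 z 0.145 Fx,Fy rack -7.5 1.61 Fz 3.55 T [-1.34   0.254 -0.027]
```

apply_moves([
  [[0,0.0007,0],0],
  [[0,0.0007,0],0],
  [[0,0.0007,0],0],
])

```text
time: 17.48
tcp_pos: [0.522, 0.0955, 0.145]
ee_rot: [-0.167, -3.137, 0.003]
force: [-1.8, -7.9, 3.4]
gripper_width: 0.147
```

```bash
python3 st.py; python3 bar.py
```

```text
t 17.475 nose x 0.0548 y -0.0002 z 0.145 Fx,Fy rack -8.01 0.96 Fz 3.39 T [-1.42   0.208  0.012]
side bar travel est mm 3.800000000000003 half-rise [np.float64(52.50000000000001), np.float64(54.50000000000001)]
scene bar travel est mm 4.100000000000003 half-rise [np.float64(51.50000000000001), np.float64(56.00000000000001)]
```

apply_moves([
  [[0,0,0],0],
  [[0,0,0],0],
  [[0,0,0],0],
  [[0,0,0],0],
  [[0,0,0],0],
  [[0,0,0],0],
], hand=60)

```text
time: 18.32
tcp_pos: [0.5223, 0.0964, 0.145]
ee_rot: [-0.166, -3.137, -0.0]
force: [0.1, -0.3, 0.3]
gripper_width: 0.601
```

```bash
python3 st.py; python3 bar.py
```

```text
t 18.325 nose x 0.0557 y -0.0004 z 0.145 Fx,Fy rack -0.29 -0.14 Fz 0.26 T [-0.019 -0.038  0.029]
side bar travel est mm 1.3000000000000016 half-rise [np.float64(52.50000000000001), np.float64(52.50000000000001)]
scene bar travel est mm 1.700000000000002 half-rise [np.float64(51.50000000000001), np.float64(53.50000000000001)]
```

Releasing let the bar spring back to an estimated 1.3–1.7 mm, above 1 mm but with little margin. I'll push the handle gently again with the tail-side finger and back off slowly, so that static friction keeps more of the travel.

apply_moves([
  [[0,0,0],0],
  [[0,0,0],0],
  [[0,0,0],0],
  [[0,0.001,0],0],
  [[0,0.002,0],0],
  [[0,0.003,0],0],
  [[0,0.004,0],0],
  [[0,0.005,0],0],
  [[0,0.005,0],0],
], hand=40)

```text
time: 19.55
tcp_pos: [0.5228, 0.1014, 0.145]
ee_rot: [-0.166, -3.137, -0.0]
force: [-0.3, -0.0, 0.7]
gripper_width: 0.399
```

```bash
python3 st.py; python3 bar.py
```

```text
t 19.55 nose x 0.0607 y -0.0004 z 0.145 Fx,Fy rack -0.05 0.34 Fz 0.72 T [-0.009  0.039 -0.052]
side bar travel est mm 1.3000000000000016 half-rise [np.float64(52.50000000000001), np.float64(52.50000000000001)]
scene bar travel est mm 1.700000000000002 half-rise [np.float64(51.50000000000001), np.float64(53.50000000000001)]
```

apply_moves([
  [[0,0.0005,0],0],
  [[0,0.001,0],0],
  [[0,0.0015,0],0],
  [[0,0.002,0],0],
  [[0,0.002,0],0],
])

```text
time: 20.27
tcp_pos: [0.523, 0.1031, 0.145]
ee_rot: [-0.166, -3.137, 0.001]
force: [-0.4, -2.5, 0.6]
gripper_width: 0.405
```

```bash
python3 st.py; python3 bar.py
```

```text
t 20.275 nose x 0.0624 y -0.0004 z 0.145 Fx,Fy rack -2.51 0.12 Fz 0.63 T [-0.468  0.048 -0.036]
side bar travel est mm 1.3000000000000016 half-rise [np.float64(52.50000000000001), np.float64(52.50000000000001)]
scene bar travel est mm 1.700000000000002 half-rise [np.float64(51.50000000000001), np.float64(53.50000000000001)]
```

apply_moves([
  [[0,0.0005,0],0],
  [[0,0.001,0],0],
  [[0,0.0015,0],0],
  [[0,0.002,0],0],
  [[0,0.002,0],0],
  [[0,0.002,0],0],
])

```text
time: 21.12
tcp_pos: [0.5229, 0.1045, 0.145]
ee_rot: [-0.167, -3.137, 0.003]
force: [-1.0, -5.6, 1.9]
gripper_width: 0.398
```

```bash
python3 st.py; python3 bar.py
```

```text
t 21.125 nose x 0.0638 y -0.0002 z 0.145 Fx,Fy rack -5.69 0.4 Fz 1.95 T [-1.266  0.188 -0.092]
side bar travel est mm 2.800000000000002 half-rise [np.float64(52.50000000000001), np.float64(53.50000000000001)]
scene bar travel est mm 3.0000000000000027 half-rise [np.float64(51.50000000000001), np.float64(54.50000000000001)]
```

Now one more millimetre, then a slow retreat.

apply_moves([
  [[0,0.0005,0],0],
  [[0,0.001,0],0],
  [[0,0.001,0],0],
  [[0,0.00075,0],0],
  [[0,0.0005,0],0],
  [[0,0.00025,0],0],
  [[0,0,0],0],
  [[0,-0.00025,0],0],
  [[0,-0.0005,0],0],
  [[0,-0.00075,0],0],
  [[0,-0.001,0],0],
  [[0,-0.00125,0],0],
  [[0,-0.0015,0],0],
  [[0,-0.00175,0],0],
  [[0,-0.002,0],0],
  [[0,-0.00225,0],0],
  [[0,-0.0025,0],0],
  [[0,-0.003,0],0],
  [[0,-0.0035,0],0],
  [[0,-0.004,0],0],
])

```text
time: 23.72
tcp_pos: [0.5227, 0.1013, 0.145]
ee_rot: [-0.166, -3.137, 0.0]
force: [0.5, 0.6, -0.4]
gripper_width: 0.398
```

```bash
python3 st.py; python3 bar.py
```

```text
t 23.725 nose x 0.0606 y -0.0004 z 0.145 Fx,Fy rack 0.61 -0.45 Fz -0.42 T [-0.014 -0.022  0.007]
side bar travel est mm 2.100000000000002 half-rise [np.float64(52.50000000000001), np.float64(53.00000000000001)]
scene bar travel est mm 2.3000000000000016 half-rise [np.float64(51.50000000000001), np.float64(54.00000000000001)]
```

apply_moves([
  [[0,-0.003,0],0],
  [[0,-0.006,0],0],
  [[0,-0.006,0],0],
  [[0,-0.006,0],0],
  [[0,-0.006,0],0],
  [[0,-0.006,-0.01],0],
  [[0,-0.006,-0.03],0],
  [[0,-0.006,-0.06],0],
  [[0,-0.006,-0.1],0],
  [[0,-0.006,-0.13],0],
  [[0,-0.006,-0.13],0],
  [[0,-0.006,-0.13],0],
  [[0,-0.006,-0.13],0],
], hand=75)

```text
time: 25.45
tcp_pos: [0.5217, 0.0953, 0.2741]
ee_rot: [-0.166, -3.136, 0.001]
force: [0.4, -0.2, -0.7]
gripper_width: 0.753
```

```bash
python3 st.py; python3 bar.py; python3 - <<'E'
from station import env
from h import *
c=[]
for n,(x,y,w,h) in {"scene":(250,140,160,180),"side":(170,180,160,180)}.items():
    i=env.grab_frame(n)["pixels"][y:y+h,x:x+w,::-1]; c.append(cv2.resize(i,None,fx=2.5,fy=2.5,interpolation=cv2.INTER_CUBIC))
cv2.imwrite("pics/z1.png",np.hstack(c))
E
```

```text
t 25.45 nose x 0.0545 y 0.0001 z 0.2741 Fx,Fy rack -0.2 -0.38 Fz -0.67 T [ 0.001 -0.019 -0.015]
side bar travel est mm 2.100000000000002 half-rise [np.float64(52.50000000000001), np.float64(53.00000000000001)]
scene bar travel est mm 2.3000000000000016 half-rise [np.float64(51.50000000000001), np.float64(54.00000000000001)]
```

View pics/z1.png

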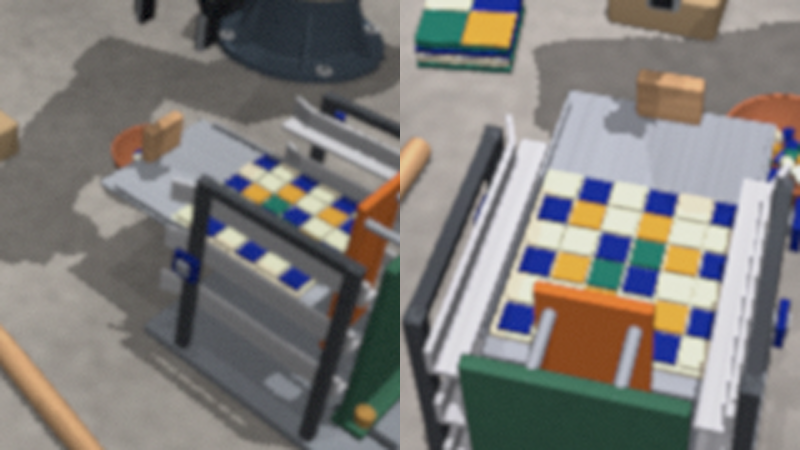

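View 11 shows the tray lying on the middle rails with the handle free, the nose against the orange bar and the gripper well clear.

```bash
python3 -c "
from station import env
print(env.job_done())"
```

```text
the job is handed in; nothing more can be done
None
```

The tray is lying on the middle rail pair with its nose against the orange bar, and I have handed the job in; no verdict is reported. The middle pair was the right one because tag2 (125 mm) is on the far post and the other two tags are on the near post.

- **Placing:** I carried the tray about level, rested the nose on the rails at about rack x = -59 mm and slid it in. The nose met the bar at about x = 50 to 51 mm, and I pushed the bar in by an estimated 3.8 to 4.1 mm. The highest wrist push I read was about 8 N, against the 20 N limit.
- **One correction:** letting go let the bar spring back to about 1.3 to 1.7 mm. I pushed the handle again, gently with one finger, to about 3.5 to 4 mm (not measured at its peak) and backed off slowly.
- **Last checks:** two cameras put the bar at 2.1 and 2.3 mm of travel, the same before and after the gripper moved clear. In the last picture the tray looks level on the middle rails. The gripper is about 13 cm above where it let go, with no contact force.
- **Other objects:** I never moved close to the bowl, tiles or hammer. They looked unmoved in the pictures, but I did not measure them.
- **Disagreements:** the two cameras differ by 0.2 to 0.4 mm on bar travel, and forces read about ±1 N of noise. An early tray fit from the fixed cameras was about 5 mm off the wrist-camera fit, so I used the wrist one.

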